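# Set equal gaps in a circuit-board rack with a hooked spacer

### The arm

A 6-joint arm with a two-finger parallel gripper is mounted at the origin on the work surface. World frame = base frame: x ahead of the robot, y to its left, z up, the work surface at z = 0. Lengths are in mm, angles in rad, forces in N, time in s.
With the tool pointing down it reaches from about 275 to 750 mm from the base axis. Payload 10.2 kg.
Tool frame: the origin (TCP) lies midway between the tips of the shut fingers; the grasp point (between the pads) lies 19 mm behind it (ctrl.grasp_offset is the distance from the TCP to the grasp point, in mm); z points along the fingers, y is the line along which they close (so a half turn about z gives the same grasp; the last joint's range is limited). The gripper opens to 85 mm and grips with 20 to 120 N. Pads are 22 mm wide; open, the fingers measure 114 mm over their backs; the gripper's body (76 mm by 85 mm) begins 54 mm behind the grasp point. The pads swing forward as they close: fully open they stand 13 mm farther back than shut.
Start: joints at [0.984, 0.313, 1.498, -0, 1.331, -0.223], TCP at [186.823, 490.641, 231.294] pointing down, gripper open.
Joint ranges: [-2.94, 2.94], [-0.97, 2.17], [0.19, 2.56], [-1.23, 4.37], [0.02, 3.11], [-2.88, 2.88]. Speed limits (rad/s): [2.39, 2.39, 3.01, 3.14, 3.14, 3.14].

### API

Orientations are given as a unit quaternion [w, x, y, z].
In Python, from rig import ctrl, viewer, models gives the robot as it stands. The module is installed in compiled form; this text tells all that it offers.
- The arm moves only by the shell command python3 -m pendant 'ROWS' [OPENING] [FORCE]. ROWS is text: rows parted by semicolons, each of 4 numbers parted by spaces: the shift along the tool's x, y, z in m, then the turn about the tool's z in rad. In form: x y z yaw; .... A call has 1 to 10 rows; each row shifts and turns the commanded pose from where the row before left it, along the tool's axes as they then stand; what a row does not reach is not made up. A row lasts 1/8 s, in which the tool goes at most 62.5 mm and 10.7 degrees, less where a joint would pass 70% of its speed; a pose out of reach is approached as far as the arm can. A call is refused whole if a number of a shift passes 0.0625 or a number of a turn 0.188, either way. A call with a gripper value outside its range is refused whole. OPENING is the opening, from 0 (shut) to 1 (fully open), set as the call begins (- or left out, the last holds). The fingers move at their own pace and stop on an object; FORCE is the grip in N (left out, the last holds). Time passes only in rows, so rows that do not move let the fingers close. It gives the time, the measured TCP pose, the force, the opening and the grip force at its end, in the units of the state.
- ctrl.sense(): the state, without advancing time (a new reading comes with each control period).
- viewer.capture(name): name is "side" or "top"; returns a dict with "color" (480x640x3 uint8, red, green, blue), "vertical_fov" (degrees; the focal length in pixels is half the picture's height over the tangent of half this angle, whatever the lens; pixels are square), "cx", "cy" (the principal point, pixels), "pose" (4x4, takes a point from camera to world coordinates). Camera axes: x right, y down, z forward; pixel columns grow to the right and rows downward; lengths in mm; the calibration is good to about 2 mm. A picture is of the moment at which its call begins. There is no depth.
- ctrl.finish_job(): hands the job in; it is judged then, once.
Trained networks look in the newest picture that a camera, given by its name, has taken for a name from the list of things; names that differ only in an ending like _2 or _b are one class to them, and where a whole thing is asked for, a point or a joint stands for the part that bears it (a point fixed in the world has none). Each returns a list of dicts, best first, with "p" (0 to 1); they miss things now and then, are a little off and sometimes report something else, mostly with a low value. They report only what shows in the picture. A call takes as long as a camera call. They do not tell look-alikes from the thing itself.
- models.boxes_of(camera, query): "at" ([x, y, z] in mm, in world coordinates, good to about 4 mm: the middle of the surface that is visible of it).
The state is a dict: "time_s": time; "joints": joint angles; "dq": joint speeds; "tau": joint torques, N m; "eef_pos": TCP position; "ee_rot": TCP orientation; "force": force on the tool from outside, world axes, zero at the start; "wrist_torque": the same for the moment, N m; "grip_width": opening from 0.0 (shut) to 1.0 (fully open); "grip_force": force on a finger pad.
Only numpy, scipy, OpenCV 4.12 (cv2) and the standard library are available. Lean on these libraries where they do the work, as an engineer would, in place of code of your own. Each camera call takes 0.05 s, during which the arm holds its last target. There are 200 camera calls.

### The job

Set the three blue dividers of the board rack to equal gaps with the orange hooked spacer: working outward from the fixed dark end plate, hook the spacer over the next divider, draw it in until the spacer's block bears snugly on the plate before it, keep it lightly pressed there for a moment, then lift it out and step to the next. Be gentle with the plates, so that those already set do not shift, and do not push any plate with the fingers. At the end stand the spacer upright on the bench beside the rack, let go, and leave the phone, screwdriver and jar where they are.

Things in the scene. Friction and masses are not known exactly. Their poses are not given: they have to be found in the camera images.
- rack: Board rack: aluminium base with two steel rails, 110 x 215 x 20 mm (x, y, z), fixed to the bench. Origin: centre of its underside. The row runs along its y: a rigid dark end plate, end_plate (same size and height as the dividers) clamped at the +y end, then dividers 1, 2, 3 towards -y. The clamp has a slot: the end plate's centre stands somewhere from 73 to 97 mm from the origin, not measured, to be seen or felt.
- divider1: Sliding divider 1 (next to the end plate): blue upright plate with a white band, 100 x 6 x 70 mm (rack x, y, z). Origin: centre of its underside, 20 mm above the bench (plate top at 90 mm). It slides along the rack's y with about 6 N of drag and stays where it is left. A low shoe (10 mm high, 18 mm along y) sits at each end of its foot. At the start every gap in the row is 37 to 65 mm clear.
- divider2: Sliding divider 2 (middle one): blue upright plate with a white band, 100 x 6 x 70 mm (rack x, y, z). Origin: centre of its underside, 20 mm above the bench (plate top at 90 mm). It slides along the rack's y with about 6 N of drag and stays where it is left. A low shoe (10 mm high, 18 mm along y) sits at each end of its foot.
- divider3: Sliding divider 3 (last of the row): blue upright plate with a white band, 100 x 6 x 70 mm (rack x, y, z). Origin: centre of its underside, 20 mm above the bench (plate top at 90 mm). It slides along the rack's y with about 6 N of drag and stays where it is left. A low shoe (10 mm high, 18 mm along y) sits at each end of its foot.
- spacer: Orange hooked spacer, 0.2 kg, standing on its two legs. Along its y: block leg (the spacer proper) from +8 to +28 mm, open slot -8 to +8, thin hook leg -16 to -8; legs 36 mm wide in x, 45 mm deep, bridge above them from z 45 to 59 mm. Origin: underside, below mid-slot. In use its y points along the rack's +y and the slot goes some 40 mm down over a divider.
- spacer_handle (a point): Centre of the spacer's black upright handle, to be held: 36 x 24 x 45 mm (spacer x, y, z), standing on the bridge. This point is at y +8 mm, z 81.5 mm from the spacer's origin.
- spacer_face (a point): Centre of the block leg's free +y face, which must come to rest on the plate before, pressed with some 2 to 12 N: y +28, z 25 mm from the spacer's origin. From here to the hook leg's inner face is 36 mm, so a 6 mm divider drawn in by the hook is left with a clear gap of 30 mm (plates 36 mm apart, centre to centre).
- phone: Bystander: black mobile phone lying flat, 66 x 130 x 10 mm. Origin: centre of its underside.
- screwdriver: Bystander: screwdriver lying on the bench beyond the rack, 180 mm long along its x, origin near its middle.
- jar: Bystander: grey jar with a white cap, 60 mm across, 85 mm high. Origin: centre of its underside.
- tray: Bystander: yellow parts tray with old boards, 200 x 260 x 55 mm (x, y, z), heavy, does not move. Origin: centre of its underside.
There are look-alikes about, which are no part of the job. There is more than one size of the spacer; the one meant has the size given above.

How it is judged (in metres and radians):
On the way, in this order (a step that is already met when the one before it is completed fails the run):
1. the spacer is lifted off the bench (height (world z) of spacer above 0.03 m), for 0.1 s.
2. divider 1 is drawn in: the spacer bears on the fixed end plate with more than 1 N while divider 1 stands at its gap (contact force between spacer and end_plate above 1 N and distance between end_plate and divider1 between 0.0345 and 0.0375 m), for 0.2 s.
3. divider 2 is drawn in: the spacer bears on divider 1 with more than 1 N while divider 2 stands at its gap (contact force between spacer and divider1 above 1 N and distance between divider1 and divider2 between 0.0345 and 0.0375 m), for 0.2 s.
4. divider 3 is drawn in: the spacer bears on divider 2 with more than 1 N while divider 3 stands at its gap (contact force between spacer and divider2 above 1 N and distance between divider2 and divider3 between 0.0345 and 0.0375 m), for 0.2 s.
At the end, for the whole second after the job is handed in: Neighbouring plates (end plate, dividers 1, 2, 3) stand 36 mm apart centre to centre, each within 1.5 mm (30 mm clear gaps); the spacer stands upright (within 0.1 rad) at rest on the bench top, underside within 5 mm of it, touching no plate (distance between end_plate and divider1 between 0.0345 and 0.0375 m and distance between divider1 and divider2 between 0.0345 and 0.0375 m and distance between divider2 and divider3 between 0.0345 and 0.0375 m and height (world z) of spacer between -0.005 and 0.005 m and angle between spacer's own z axis and vertical below 0.1 rad and linear speed of spacer below 0.01 m/s and contact force between spacer and end_plate below 0.1 N and contact force between spacer and divider1 below 0.1 N and contact force between spacer and divider2 below 0.1 N and contact force between spacer and divider3 below 0.1 N).
It fails at once if the spacer bears on a plate with more than 15 N (contact force between spacer and end_plate above 15 N or contact force between spacer and divider1 above 15 N or contact force between spacer and divider2 above 15 N or contact force between spacer and divider3 above 15 N).
It fails at once if the fingers push a plate (more than 1 N) (contact force between the fingers and end_plate above 1 N or contact force between the fingers and divider1 above 1 N or contact force between the fingers and divider2 above 1 N or contact force between the fingers and divider3 above 1 N).
It fails at once if the phone, the screwdriver or the jar is moved by more than 15 mm (distance of any of phone, screwdriver, jar from where it was at the start of the episode above 0.015 m).
It also fails if it takes over 69 s, if anything falls off the work surface, if the arm or the gripper's body presses on something with over 40 N, if the wrist force passes 120 N, or if a joint passes its speed limit or range.

## Working session

There is one attempt and no reset: what is moved stays moved. The work goes in short steps, Python scripts to look and compute and a shell command to move; the robot and the scene stay as the last step left them, time stands still between calls to the robot, and variables do not carry over. Pictures are saved under pics/ and viewed, at most 10 in all, crops included, and the job is handed in when it is done.

```bash
mkdir -p pics; cat > h.py <<'E'
import numpy as np, cv2
from rig import ctrl, viewer, models
def cap(n,f):
    c=viewer.capture(n); cv2.imwrite('pics/'+f,c['color'][:,:,::-1]); return c
def ray(c,u,v):
    f=240/np.tan(np.radians(c['vertical_fov'])/2); P=np.array(c['pose'])
    d=P[:3,:3]@np.array([(u-c['cx'])/f,(v-c['cy'])/f,1]); return P[:3,3],d
def at(c,u,v,z):
    o,d=ray(c,u,v); return (o+d*(z-o[2])/d[2]).round(1)
def proj(c,p):
    f=240/np.tan(np.radians(c['vertical_fov'])/2); P=np.array(c['pose'])
    q=P[:3,:3].T@(np.array(p)-P[:3,3]); return (f*q[:2]/q[2]+[c['cx'],c['cy']]).round(1)
E
python3 - <<'E'
from h import *
for n in('top','side'):
    c=cap(n,n+'0.png'); print(n,c['vertical_fov'],c['cx'],c['cy'],np.round(c['pose'],3).tolist())
    for q in('rack','end_plate','divider1','spacer','spacer_handle','phone','screwdriver','jar','tray'):
        print(q,[(np.round(b['at']).tolist(),round(b['p'],2)) for b in models.boxes_of(n,q)][:5])
s=ctrl.sense();print(s,ctrl.grasp_offset)
E
```

```text
top 49.3377880303698 308.96015165344915 238.82879291117732 [[0.025, -0.991, 0.13, 396.256], [-0.999, -0.027, -0.017, 30.819], [0.02, -0.13, -0.991, 1408.635], [0.0, 0.0, 0.0, 1.0]]
rack [([497.0, 135.0, 13.0], 0.59), ([459.0, -173.0, 90.0], 0.39)]Traceback (most recent call last):
  File "<stdin>", line 5, in <module>
ValueError: it knows: divider, jar, phone, rack, screwdriver, spacer, spacer_face, spacer_handle, tray
```

View pics/top0.png

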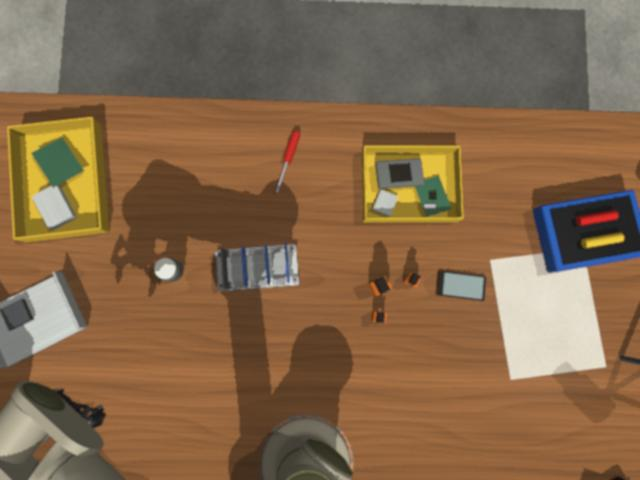

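The top view shows the rack at about (257,267) with its dark end plate on the left (+y). There are three orange spacers, at (380,286), (413,279) and (379,316), with the jar at (166,268) and the phone at (461,285).

```bash
python3 - <<'E'
from h import *
for n in('side','top'):
    c=cap(n,n+'0.png'); print(n,c['vertical_fov'],c['cx'],c['cy'],np.round(c['pose'],3).tolist())
    for q in('rack','divider','spacer','spacer_handle','spacer_face','phone','screwdriver','jar','tray'):
        print(q,[(np.round(b['at']).tolist(),round(b['p'],2)) for b in models.boxes_of(n,q)][:5])
im=cv2.imread('pics/top0.png')
a=cv2.resize(im[235:300,205:305],None,fx=6,fy=6,interpolation=cv2.INTER_CUBIC)[:,:600]
b=cv2.resize(im[265:330,360:430],None,fx=3,fy=3,interpolation=cv2.INTER_CUBIC)
o=np.zeros((600,640,3),np.uint8);o[:390,:600]=a;o[395:590,:210]=b
cv2.imwrite('pics/topcrop.png',o)
s=ctrl.sense();print({k:s[k] for k in('time_s','eef_pos','ee_rot','force','grip_width')},ctrl.grasp_offset)
E
```

```text
side 54.52055431776737 327.8728411076089 238.55567418118173 [[0.911, -0.295, 0.287, 285.771], [-0.411, -0.67, 0.618, -583.058], [0.01, -0.682, -0.732, 793.086], [0.0, 0.0, 0.0, 1.0]]
rack [([498.0, 107.0, 47.0], 0.96)]
divider [([505.0, 58.0, 59.0], 0.9), ([497.0, 111.0, 67.0], 0.81), ([492.0, 168.0, 62.0], 0.58)]
spacer [([451.0, -191.0, 57.0], 0.83), ([374.0, -190.0, 50.0], 0.75), ([469.0, -278.0, 47.0], 0.61)]
spacer_handle [([453.0, -186.0, 63.0], 0.86), ([373.0, -189.0, 50.0], 0.66)]
spacer_face [([375.0, -187.0, 46.0], 0.9), ([454.0, -191.0, 58.0], 0.81), ([470.0, -272.0, 51.0], 0.63)]
phone [([470.0, -388.0, 14.0], 0.97)]
screwdriver [([821.0, 62.0, 18.0], 0.95)]
jar [([481.0, 345.0, 54.0], 0.81)]
tray [([469.0, -386.0, 14.0], 0.17)]
top 49.3377880303698 308.96015165344915 238.82879291117732 [[0.025, -0.991, 0.13, 396.256], [-0.999, -0.027, -0.017, 30.819], [0.02, -0.13, -0.991, 1408.635], [0.0, 0.0, 0.0, 1.0]]
rack [([497.0, 132.0, 13.0], 0.55), ([823.0, 65.0, 23.0], 0.45)]
divider [([506.0, 111.0, 87.0], 0.7), ([498.0, 170.0, 75.0], 0.58), ([511.0, 63.0, 92.0], 0.58), ([821.0, 63.0, 21.0], 0.46)]
spacer [([377.0, -172.0, 59.0], 0.62), ([457.0, -171.0, 92.0], 0.6)]
spacer_handle [([459.0, -173.0, 91.0], 0.82), ([480.0, -260.0, 53.0], 0.54), ([380.0, -172.0, 62.0], 0.45), ([502.0, 111.0, 82.0], 0.33)]
spacer_face [([477.0, -262.0, 52.0], 0.75), ([458.0, -169.0, 92.0], 0.73), ([380.0, -174.0, 65.0], 0.58), ([497.0, 134.0, 9.0], 0.33)]
phone [([468.0, -407.0, 12.0], 0.87)]
screwdriver [([821.0, 62.0, 21.0], 0.56)]
jar [([485.0, 366.0, 86.0], 0.77)]
tray [([741.0, -268.0, 18.0], 0.9)]
{'time_s': 1.1, 'eef_pos': array([186.82844878, 490.65203315, 231.31425189]), 'ee_rot': array([4.98953113e-06, 1.80903198e-01, 9.83500906e-01, 2.51035783e-05]), 'force': array([ 0.07123613, -0.61965282, -0.37936076]), 'grip_width': 0.9992265954296686} 18.700000000000003
```

View pics/side0.png

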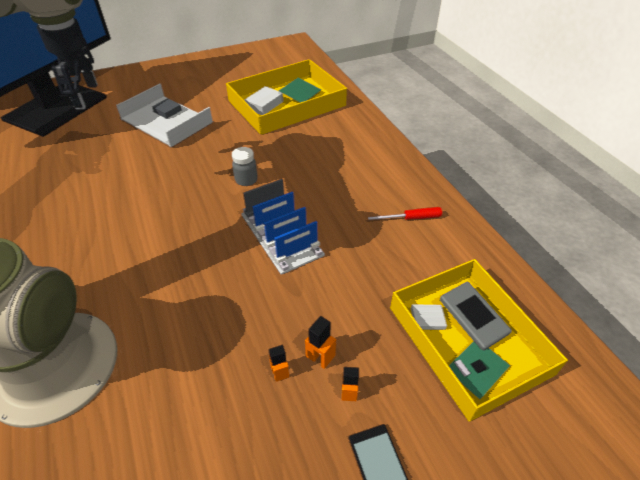

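View pics/topcrop.png

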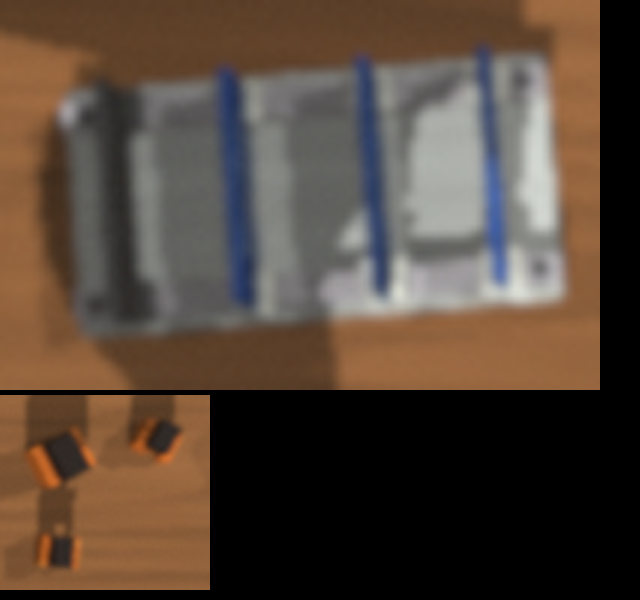

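The side view shows the tall spacer at (320,345), with two smaller look-alikes at (279,362) and (350,383). The top crop shows the three blue plates and the dark end plate, with the rack turned by about −4°. The tall spacer is turned by roughly 30°, so I'll zoom in to see which leg is the block.

```bash
python3 - <<'E'
from h import *
im=cv2.imread('pics/side0.png')
a=cv2.resize(im[310:405,260:370],None,fx=4,fy=4,interpolation=cv2.INTER_CUBIC)
b=cv2.resize(im[175:275,235:330],None,fx=3.5,fy=3.5,interpolation=cv2.INTER_CUBIC)
o=np.zeros((400,790,3),np.uint8);o[:380,:440]=a;o[:350,445:445+b.shape[1]]=b
cv2.imwrite('pics/sidecrop.png',o)
E
```

```text
(no output)
```

View pics/sidecrop.png

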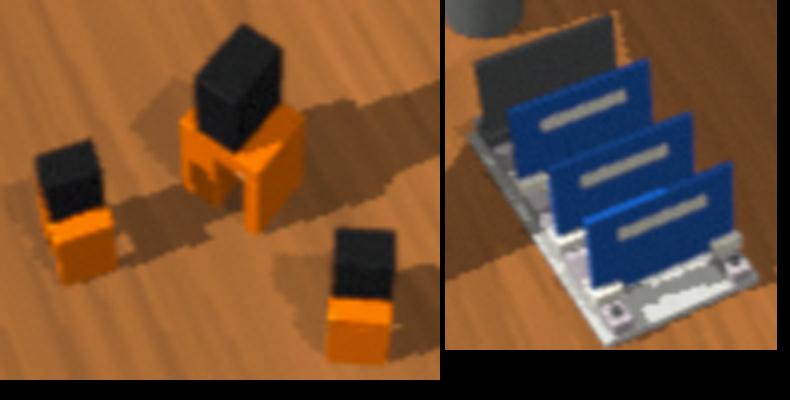

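The near leg of the tall spacer is the thin hook, so its block points to the far side (+y). I'll fit the poses against masks in both pictures.

```bash
cat > fit.py <<'E'
from h import *
from scipy.optimize import minimize
class C(dict): pass
def box(x0,x1,y0,y1,z0,z1): return np.array([[x,y,z] for x in(x0,x1) for y in(y0,y1) for z in(z0,z1)],float)
def place(b,p):
    c,s=np.cos(p[2]),np.sin(p[2]); return np.c_[b[:,0]*c-b[:,1]*s+p[0],b[:,0]*s+b[:,1]*c+p[1],b[:,2]]
S=8
def paint(c,m,P,col,org,k):
    q=np.array([(proj2(c,x)-org)*k for x in P]); h=cv2.convexHull(q.astype(np.float32))[:,0]
    cv2.fillConvexPoly(m,(h*16).round().astype(np.int32),col,shift=4)
def proj2(c,p):
    f=240/np.tan(np.radians(c['vertical_fov'])/2); P=np.array(c['pose'])
    q=P[:3,:3].T@(p-P[:3,3]); return f*q[:2]/q[2]+[c['cx'],c['cy']]
def render(c,boxes,win,k=6):
    x0,y0,x1,y1=win; m=np.zeros(((y1-y0)*k,(x1-x0)*k),np.uint8)
    for b in boxes: paint(c,m,b,255,np.array([x0,y0])-0.5,k) if True else 0
    return cv2.resize(m,(x1-x0,y1-y0),interpolation=cv2.INTER_AREA)/255.
def fit(cost,x0,step):
    x0=np.array(x0,float); sim=np.vstack([x0]+[x0+np.eye(len(x0))[i]*step[i] for i in range(len(x0))])
    return minimize(cost,x0,method='Nelder-Mead',options=dict(initial_simplex=sim,xatol=.02,fatol=.01,maxiter=500))
SP=[box(-18,18,-16,28,45,59),box(-18,18,8,28,0,45),box(-18,18,-16,-8,0,45),box(-18,18,-4,20,59,104)]
def orangeblack(im):
    h=cv2.cvtColor(im,cv2.COLOR_RGB2HSV).astype(int); o=(h[...,0]<15)&(h[...,1]>200)&(h[...,2]>90)
    return (o|(im.max(2)<48)).astype(float)
def blue(im):
    i=im.astype(int); return ((i[...,2]>i[...,0]+40)&(i[...,2]>60)).astype(float)
def plate(d): return box(-50,50,d-3,d+3,20,90)
E
cat > f1.py <<'E'
from fit import *
c={n:viewer.capture(n) for n in('top','side')}
W={'top':(364,268,396,302),'side':(298,312,342,372)}
for ns in(['top'],['side'],['top','side']):
    M={n:orangeblack(c[n]['color'])[W[n][1]:W[n][3],W[n][0]:W[n][2]] for n in ns}
    r=fit(lambda p:sum(((render(c[n],[place(b,p) for b in SP],W[n])-M[n])**2).sum() for n in ns),[460,-175,.55],[8,8,.2])
    print('spacer',ns,r.x.round(2),r.fun,[M[n].sum() for n in ns])
W={'top':(205,235,310,300),'side':(240,175,325,275)}
for ns in(['top'],['side'],['top','side']):
    M={n:blue(c[n]['color'])[W[n][1]:W[n][3],W[n][0]:W[n][2]] for n in ns}
    for n in ns: # fill white bands
        M[n]=cv2.morphologyEx(M[n],cv2.MORPH_CLOSE,np.ones((5,5))) if n=='side' else M[n]
    def cost(p):
        return sum(((render(c[n],[place(plate(d),p) for d in (p[3],0,p[4])],W[n])-M[n])**2).sum() for n in ns)
    r=fit(cost,[500,111,-.07,55,-50],[6,6,.05,6,6])
    print('divs',ns,r.x.round(3),r.fun,[M[n].sum() for n in ns])
E
python3 f1.py
```

```text
spacer ['top'] [ 4.5646e+02 -1.7851e+02  3.4000e-01] 191.35906189926953 [np.float64(87.0)]
spacer ['side'] [ 461.4  -187.53    0.54] 146.1831449442522 [np.float64(1006.0)]
spacer ['top', 'side'] [ 462.07 -186.98    0.5 ] 349.9791618608227 [np.float64(87.0), np.float64(1006.0)]
divs ['top'] [ 5.01024e+02  1.16574e+02  1.27000e-01  5.61270e+01 -5.19940e+01] 232.4062898885044 [np.float64(207.0)]
divs ['side'] [ 5.05391e+02  1.16224e+02  1.09000e-01  5.60280e+01 -5.01000e+01] 154.3368089196463 [np.float64(2548.0)]
divs ['top', 'side'] [ 5.04951e+02  1.15357e+02  1.19000e-01  5.74420e+01 -5.01710e+01] 394.66034602076127 [np.float64(207.0), np.float64(2548.0)]
```

```bash
python3 -m pendant '-0.0378 -0.0408 0 0;-0.0378 -0.0408 0 0;-0.0378 -0.0408 0 0;-0.0378 -0.0408 0 0;-0.0378 -0.0408 0 0;-0.0378 -0.0408 0 0;-0.0378 -0.0408 0 0;-0.0378 -0.0408 0 0;-0.0378 -0.0408 0 0;-0.0378 -0.0408 0 0' 1
python3 -m pendant '-0.0378 -0.0408 0 0;-0.0378 -0.0408 0 0;-0.0378 -0.0408 0 0;0 0 0 -0.177;0 0 0 -0.177;0 0 0 -0.177;0 0 0 -0.177;0 0 0 -0.177;0 0 0 0'
python3 - <<'E'
from h import *
im=cv2.imread('pics/top0.png')[:,:,::-1]
hs=cv2.cvtColor(im,cv2.COLOR_RGB2HSV)
print(im[262,225:240].tolist()); print(im[255,240:250].tolist()); print(im[286,370:392].tolist())
c=cap('side','s1.png')
cv2.imwrite('pics/s1c.png',cv2.resize(cv2.imread('pics/s1.png')[200:420,180:460],None,fx=2.5,fy=2.5))
E
```

```text
time_s: 2.45
eef_pos: [395.3, -27.1, 231.6]
ee_rot: [0.0, 0.181, 0.983, -0.0]
force: [1.1, 1.0, 0.5]
grip_width: 1.002
grip_force: 0.0
time_s: 3.58
eef_pos: [457.3, -179.9, 231.3]
ee_rot: [-0.0, -0.257, 0.966, 0.0]
force: [0.1, -0.0, -0.5]
grip_width: 0.997
grip_force: 0.0
[[49, 48, 46], [71, 71, 69], [103, 104, 100], [121, 122, 118], [124, 126, 121], [113, 115, 112], [103, 104, 101], [97, 98, 95], [95, 97, 93], [96, 97, 93], [95, 95, 92], [96, 97, 93], [96, 95, 93], [96, 97, 94], [96, 96, 93]]
[[84, 83, 87], [68, 73, 92], [51, 64, 98], [42, 57, 95], [50, 61, 90], [69, 75, 90], [100, 104, 106], [121, 123, 118], [123, 124, 119], [117, 119, 114]]
[[143, 75, 32], [154, 78, 30], [176, 92, 37], [192, 100, 40], [189, 99, 41], [158, 82, 34], [108, 58, 27], [62, 38, 26], [42, 32, 27], [45, 39, 34], [45, 40, 35], [49, 43, 40], [48, 42, 38], [48, 42, 38], [48, 41, 38], [48, 42, 38], [51, 43, 39], [72, 49, 40], [127, 72, 41], [182, 100, 46], [202, 112, 51], [183, 107, 54]]
```

View pics/s1c.png

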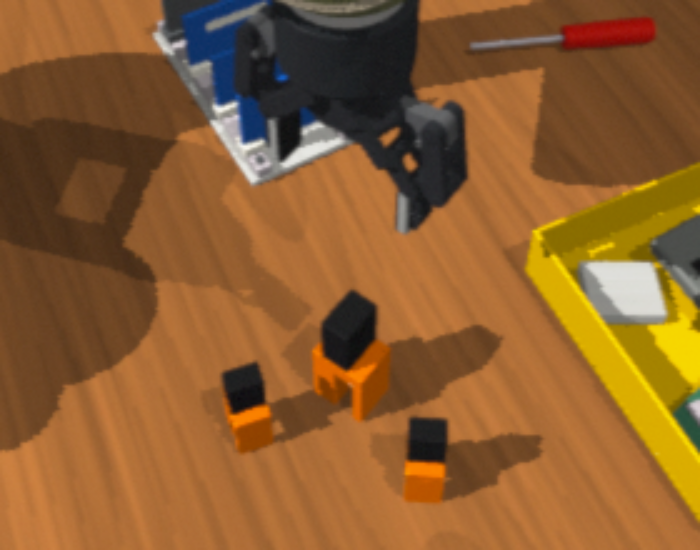

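The fingers line up with the spacer's y-axis and sit above it; handle at crop (350,330). I'll go down and grip.

```bash
python3 -m pendant '0 0 0.042 0;0 0 0.042 0;0 0 0.042 0;0 0 0.04 0;0 0 0 0' 1
python3 -m pendant '0 0 0 0;0 0 0 0;0 0 0 0;0 0 0 0;0 0 0 0;0 0 0 0' 0 70
```

```text
time_s: 4.25
eef_pos: [456.1, -179.1, 63.5]
ee_rot: [-0.002, -0.256, 0.967, 0.002]
force: [0.7, -0.7, 0.4]
grip_width: 0.999
grip_force: 0.0
time_s: 5.0
eef_pos: [457.8, -180.2, 66.2]
ee_rot: [0.001, -0.258, 0.966, -0.001]
force: [-0.4, 0.6, 6.4]
grip_width: 0.277
grip_force: 69.4
```

```bash
python3 -m pendant '0 0 -0.05 0;0 0 -0.05 0;0 0 -0.05 0;0 0 0 0.136;0 0 0 0.136;0 0 0 0.135;0 0 0 0;0 0 0 0'
cat > f2.py <<'E'
from fit import *
import sys
c={n:viewer.capture(n) for n in('top','side')}
use0=len(sys.argv)>1
for n in c:
    if use0: c[n]['color']=cv2.imread(f'pics/{n}0.png')[:,:,::-1]
W={'top':(205,235,310,300),'side':(240,175,325,275)}
def soft(im): i=im.astype(float); return np.clip((i[...,2]-i[...,0]-5)/45,0,1)
for ns in(['top'],['side'],['top','side']):
    M={n:soft(c[n]['color'])[W[n][1]:W[n][3],W[n][0]:W[n][2]] for n in ns}
    for n in ns: M[n]=cv2.morphologyEx(M[n],cv2.MORPH_CLOSE,np.ones((7,7))) if n=='side' else M[n]
    def cost(p): return sum(((render(c[n],[place(plate(d),p) for d in (p[3],0,p[4])],W[n])-M[n])**2).sum() for n in ns)
    r=fit(cost,[503,116,.115,56,-50],[6,6,.05,6,6])
    print('divs',ns,r.x.round(3),round(r.fun,1),[M[n].sum().round() for n in ns])
E
python3 f2.py 0
```

```text
time_s: 6.0
eef_pos: [457.3, -179.8, 215.2]
ee_rot: [-0.0, -0.058, 0.998, 0.0]
force: [-0.2, -0.4, -2.6]
grip_width: 0.272
grip_force: 69.6
divs ['top'] [ 5.04298e+02  1.16008e+02  1.18000e-01  5.86750e+01 -5.14560e+01] 72.7 [np.float64(334.0)]
divs ['side'] [ 5.04982e+02  1.16355e+02  1.13000e-01  5.66300e+01 -5.09260e+01] 95.7 [np.float64(2624.0)]
divs ['top', 'side'] [ 5.04977e+02  1.16162e+02  1.10000e-01  5.78350e+01 -5.12480e+01] 177.8 [np.float64(334.0), np.float64(2624.0)]
```

```bash
python3 -m pendant '-0.0102 0.0442 0 0;-0.0102 0.0442 0 0;-0.0102 0.0442 0 0;-0.0102 0.0442 0 0;-0.0102 0.0442 0 0;-0.0102 0.0442 0 0;-0.0102 0.0442 0 0;-0.0102 0.0442 0 0;0 0 0 0;0 0 0 0'
python3 -m pendant '0 0 0.03 0;0 0 0.013 0;0 0 0 0;0 0 0 0'
python3 - <<'E'
from h import *
s=ctrl.sense();print(s['force'],s['eef_pos'],s['wrist_torque'])
c=cap('side','s2.png')
a=cv2.resize(cv2.imread('pics/s2.png')[130:290,220:350],None,fx=3.4,fy=3.4,interpolation=cv2.INTER_CUBIC)
cv2.imwrite('pics/s2c.png',a)
E
```

```text
time_s: 7.35
eef_pos: [498.0, 180.4, 215.1]
ee_rot: [-0.0, -0.058, 0.998, -0.0]
force: [0.0, -0.6, -2.3]
grip_width: 0.268
grip_force: 70.2
time_s: 7.85
eef_pos: [498.6, 180.5, 173.3]
ee_rot: [0.001, -0.057, 0.998, 0.0]
force: [1.1, -0.0, -3.2]
grip_width: 0.275
grip_force: 70.1
[ 1.07299895 -0.04796977 -3.22689248] [498.62678383 180.48485111 173.26165291] [ 0.01348343 -0.01471342  0.0300245 ]
```

View pics/s2c.png

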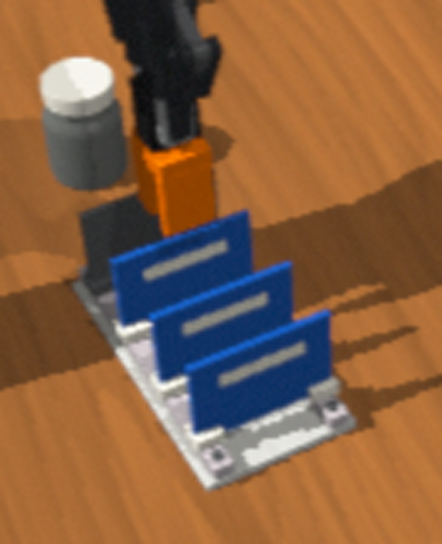

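The hook leg, bottom edge at crop (185–215,230), appears just above divider 1, whose top edge runs (112,258) to (248,213). I'll check by projecting the predicted positions.

```bash
cat > chk.py <<'E'
from fit import *
def chk(f):
    s=ctrl.sense();c=viewer.capture('side'); im=c['color']
    x,y,z=s['eef_pos']; w=s['ee_rot']; a=np.arctan2(w[2]**2-w[1]**2,2*w[1]*w[2])-np.pi/2
    o=im.astype(int); m=((o[...,0]>110)&(o[...,2]<40)&(o[...,0]-o[...,1]>70)).astype(float)
    base=np.array([x+8*np.sin(a),y-8*np.cos(a),a]); zz=z-66.2
    u,v=proj2(c,np.array([base[0],base[1],zz+40])).astype(int); W=(u-30,v-30,u+30,v+30)
    M=m[W[1]:W[3],W[0]:W[2]]
    def cost(p): return ((render(c,[place(b+[0,0,zz],[p[0],p[1],a]) for b in SP[:3]],W)-M)**2).sum()
    r=fit(cost,base[:2],[4,4]); print('pred',base.round(2),'seen',r.x.round(2),r.fun,M.sum(),'z',zz)
if __name__=='__main__': chk(0)
E
python3 chk.py
```

```text
pred [4.9952e+02 1.7263e+02 1.1000e-01] seen [499.96 173.92] 270.682522106882 417.0 z 107.0808771984615
```

```bash
python3 -m pendant '0 0 0.01 0;0 0 0.004 0;0 0 0.003 0;0 0 0.003 0;0 0 0.003 0;0 0 0 0;0 0 0 0'
```

```text
time_s: 8.82
eef_pos: [498.2, 180.7, 149.4]
ee_rot: [0.0, -0.057, 0.998, 0.0]
force: [0.3, -0.2, -2.9]
grip_width: 0.271
grip_force: 70.1
```

```bash
python3 -m pendant '0 0 0.01 0;0 0 0.01 0;0 0 0.01 0;0 0 0.004 0;0 0 0 0;0 0 0 0'
```

```text
time_s: 9.57
eef_pos: [498.3, 180.7, 115.6]
ee_rot: [0.0, -0.057, 0.998, 0.0]
force: [-0.6, 0.6, -1.7]
grip_width: 0.275
grip_force: 70.1
```

```bash
python3 -m pendant '0 0.002 0 0;0 0.002 0 0;0 0.002 0 0;0 0.002 0 0;0 0.001 0 0;0 0.001 0 0;0 0 0 0'
python3 - <<'E'
from fit import *
# end plate estimate from first pictures: project its top edges for several offsets, compare brightness
p=[505,116.2,.113]
for n in('top','side'):
    im=cv2.imread(f'pics/{n}0.png').astype(float).mean(2); c=viewer.capture(n)
    r=[]
    for d in range(90,135,2):
        v=[]
        for x in range(-44,45,4):
            u=proj2(c,place(np.array([[x,d,90.]]),p)[0]); v.append(cv2.getRectSubPix(im.astype(np.float32),(1,1),(float(u[0]),float(u[1])))[0,0])
        r.append((d,int(np.mean(v))))
    print(n,r)
E
```

```text
time_s: 10.45
eef_pos: [497.2, 189.9, 115.4]
ee_rot: [0.0, -0.057, 0.998, -0.001]
force: [0.5, -5.6, -1.7]
grip_width: 0.271
grip_force: 70.2
top [(90, 113), (92, 112), (94, 106), (96, 94), (98, 78), (100, 60), (102, 48), (104, 45), (106, 47), (108, 53), (110, 61), (112, 72), (114, 81), (116, 88), (118, 91), (120, 94), (122, 92), (124, 84), (126, 73), (128, 64), (130, 62), (132, 65), (134, 71)]
side [(90, 47), (92, 47), (94, 47), (96, 46), (98, 46), (100, 46), (102, 47), (104, 51), (106, 57), (108, 66), (110, 79), (112, 92), (114, 97), (116, 94), (118, 90), (120, 85), (122, 81), (124, 78), (126, 74), (128, 72), (130, 70), (132, 69), (134, 68)]
```

```bash
python3 -m pendant '0 0.001 0 0;0 0.001 0 0;0 0.001 0 0;0 0 0 0'|grep -E 'time|pos|force'
python3 -m pendant '0 0.0005 0 0;0 0.0005 0 0;0 0 0 0'|grep -E 'time|pos|force'
```

```text
time_s: 11.05
eef_pos: [496.9, 192.9, 115.4]
force: [0.9, -5.6, -1.3]
grip_force: 70.2
time_s: 11.42
eef_pos: [496.7, 193.8, 115.4]
force: [1.0, -5.8, -1.6]
grip_force: 70.2
```

```bash
python3 -m pendant '0 0.0005 0 0;0 0.0005 0 0;0 0 0 0'|grep -E 'time|pos|force'
```

```text
time_s: 11.8
eef_pos: [496.7, 194.8, 115.4]
force: [0.1, -6.5, -2.4]
grip_force: 70.2
```

```bash
python3 -m pendant '0 0.0005 0 0;0 0.0004 0 0;0 0 0 0'|grep -E 'time|pos|force'
```

```text
time_s: 12.18
eef_pos: [496.5, 195.7, 115.4]
force: [0.9, -6.0, -0.6]
grip_force: 70.2
```

```bash
python3 -m pendant '0 0.0005 0 0;0 0.0004 0 0;0 0 0 0'|grep -E 'time|pos|force'
```

```text
time_s: 12.55
eef_pos: [496.5, 196.6, 115.4]
force: [1.2, -6.3, -2.3]
grip_force: 70.2
```

```bash
python3 -m pendant '0 0.0004 0 0;0 0.0003 0 0;0 0 0 0'|grep -E 'time|pos|force'
```

```text
time_s: 12.92
eef_pos: [496.4, 197.3, 115.4]
force: [0.9, -5.8, -1.0]
grip_force: 70.2
```

```bash
python3 -m pendant '0 0.0004 0 0;0 0.0003 0 0;0 0 0 0'|grep -E 'time|pos|force'
```

```text
time_s: 13.3
eef_pos: [496.3, 198.0, 115.4]
force: [0.1, -5.1, -0.4]
grip_force: 70.2
```

```bash
python3 -m pendant '0 0.0004 0 0;0 0.0003 0 0;0 0 0 0'|grep -E 'time|pos|force'
```

```text
time_s: 13.68
eef_pos: [496.2, 198.7, 115.4]
force: [0.7, -6.6, -1.2]
grip_force: 70.2
```

```bash
python3 -m pendant '0 0.0003 0 0;0 0.0003 0 0;0 0 0 0'|grep -E 'time|pos|force'
```

```text
time_s: 14.05
eef_pos: [496.1, 199.3, 115.4]
force: [1.0, -5.9, -1.7]
grip_force: 70.2
```

```bash
python3 -m pendant '0 0.0004 0 0;0 0.0003 0 0;0 0 0 0'|grep -E 'time|pos|force'
```

```text
time_s: 14.42
eef_pos: [496.1, 200.0, 115.4]
force: [1.4, -5.9, -2.0]
grip_force: 70.2
```

```bash
python3 -m pendant '0 0.0003 0 0;0 0.0003 0 0;0 0 0 0'|grep -E 'time|pos|force'
```

```text
time_s: 14.8
eef_pos: [496.0, 200.6, 115.4]
force: [1.0, -6.0, -1.4]
grip_force: 70.2
```

```bash
python3 -m pendant '0 0.0004 0 0;0 0.0004 0 0;0 0 0 0'|grep -E 'time|pos|force'
```

```text
time_s: 15.18
eef_pos: [495.9, 201.1, 115.4]
force: [0.0, -7.0, -1.5]
grip_force: 70.3
```

```bash
python3 -m pendant '0 0.0003 0 0;0 0.0003 0 0;0 0 0 0'|grep -E 'time|pos|force'
```

```text
time_s: 15.55
eef_pos: [496.0, 201.2, 115.4]
force: [0.9, -10.3, 0.2]
grip_force: 70.5
```

```bash
python3 -m pendant '0 0.0003 0 0;0 0.0003 0 0;0 0 0 0'|grep -E 'time|pos|force'
```

```text
time_s: 15.92
eef_pos: [495.9, 201.3, 115.4]
force: [0.8, -13.5, -0.8]
grip_force: 70.6
```

```bash
python3 -m pendant '0 0 0 0;0 0 0 0;0 0 0 0;0 -0.002 0 0;0 -0.002 0 0;0 -0.002 0 0;0 0 0 0;0 0 -0.003 0;0 0 -0.01 0;0 0 -0.015 0'|grep -E 'time|pos|force'
python3 -m pendant '0 0 -0.02 0;0 0 -0.013 0;0 -0.035 0 0;0 -0.0378 0 0;0 0 0 0;0 0 0 0;0 0 0 0'
python3 chk.py; python3 - <<'E'
from fit import *
c=viewer.capture('top'); cv2.imwrite('pics/t3.png',c['color'][:,:,::-1])
E
```

```text
time_s: 17.18
eef_pos: [496.2, 197.4, 144.2]
force: [-0.4, -0.2, -3.0]
grip_force: 70.5
time_s: 18.05
eef_pos: [504.4, 125.8, 176.4]
ee_rot: [0.0, -0.058, 0.998, 0.0]
force: [-0.3, 0.3, -2.1]
grip_width: 0.275
grip_force: 70.5
pred [5.0527e+02 1.1786e+02 1.2000e-01] seen [506.25 119.01] 210.04699730872738 526.0 z 110.20089408254022
```

```bash
python3 -m pendant '0 -0.0022 0 0;0 0 0.013 0;0 0 0.004 0;0 0 0.003 0;0 0 0.003 0;0 0 0.003 0;0 0 0 0;0 0 0 0'|grep -E 'time|pos|force'
```

```text
time_s: 19.15
eef_pos: [504.8, 122.9, 150.4]
force: [0.8, 0.4, -1.8]
grip_force: 70.5
```

```bash
python3 -m pendant '0 0 0.01 0;0 0 0.01 0;0 0 0.01 0;0 0 0.005 0;0 0 0 0;0 0 0 0'|grep -E 'time|pos|force'
```

```text
time_s: 19.9
eef_pos: [504.9, 122.9, 115.6]
force: [0.1, -0.4, -3.1]
grip_force: 70.6
```

```bash
python3 -m pendant '0 0.002 0 0;0 0.002 0 0;0 0.002 0 0;0 0.001 0 0;0 0.001 0 0;0 0.001 0 0;0 0.001 0 0;0 0 0 0'|grep -E 'time|pos|force'
```

```text
time_s: 20.9
eef_pos: [503.8, 132.1, 115.4]
force: [0.4, -5.3, -1.6]
grip_force: 70.4
```

```bash
python3 -m pendant '0 0.003 0 0;0 0.004 0 0;0 0.004 0 0;0 0.004 0 0;0 0.004 0 0;0 0.004 0 0;0 0.003 0 0;0 0.002 0 0;0 0.001 0 0;0 0 0 0'|grep -E 'time|pos|force'
```

```text
time_s: 22.15
eef_pos: [500.6, 161.0, 115.4]
force: [1.9, -4.8, -1.8]
grip_force: 70.5
```

```bash
python3 -m pendant '0 0.0008 0 0;0 0.0005 0 0;0 0 0 0'|grep -E 'time|pos|force'
```

```text
time_s: 22.52
eef_pos: [500.5, 162.2, 115.5]
force: [0.6, -5.4, -1.7]
grip_force: 70.5
```

```bash
python3 -m pendant '0 0.0006 0 0;0 0.0004 0 0;0 0 0 0'|grep -E 'time|pos|force'
```

```text
time_s: 22.9
eef_pos: [500.4, 163.1, 115.5]
force: [1.1, -5.5, -1.5]
grip_force: 70.5
```

```bash
python3 -m pendant '0 0.0005 0 0;0 0.0004 0 0;0 0 0 0'|grep -E 'time|pos|force'
```

```text
time_s: 23.28
eef_pos: [500.3, 164.0, 115.4]
force: [2.3, -6.3, -1.8]
grip_force: 70.5
```

```bash
python3 -m pendant '0 0.0004 0 0;0 0.0003 0 0;0 0 0 0'|grep -E 'time|pos|force'
```

```text
time_s: 23.65
eef_pos: [500.2, 164.7, 115.4]
force: [0.6, -6.1, -3.2]
grip_force: 70.5
```

```bash
python3 -m pendant '0 0.0003 0 0;0 0.0002 0 0;0 0 0 0'|grep -E 'time|pos|force'
```

```text
time_s: 24.02
eef_pos: [500.2, 165.2, 115.5]
force: [0.9, -6.1, -1.6]
grip_force: 70.5
```

```bash
python3 -m pendant '0 0.0003 0 0;0 0.0002 0 0;0 0 0 0'|grep -E 'time|pos|force'
```

```text
time_s: 24.4
eef_pos: [500.1, 165.3, 115.4]
force: [1.2, -8.3, -1.4]
grip_force: 70.5
```

```bash
python3 -m pendant '0 0.0002 0 0;0 0 0 0'|grep -E 'time|pos|force'
```

```text
time_s: 24.65
eef_pos: [500.1, 165.4, 115.4]
force: [1.2, -9.2, -2.3]
grip_force: 70.5
```

```bash
python3 -m pendant '0 0 0 0;0 0 0 0;0 0 0 0;0 -0.002 0 0;0 -0.002 0 0;0 -0.0017 0 0;0 0 0 0;0 0 -0.003 0;0 0 -0.01 0;0 0 -0.015 0'|grep -E 'time|pos|force'
python3 -m pendant '0 0 -0.02 0;0 0 -0.013 0;0 -0.03 0 0;0 -0.03 0 0;0 -0.0293 0 0;0 0 0 0;0 0 0 0;0 0 0 0'
python3 chk.py
```

```text
time_s: 25.9
eef_pos: [500.3, 161.1, 144.2]
force: [0.6, -0.4, -2.2]
grip_force: 70.5
time_s: 26.9
eef_pos: [510.4, 73.0, 176.4]
ee_rot: [0.0, -0.058, 0.998, 0.0]
force: [0.0, 0.7, -2.1]
grip_width: 0.269
grip_force: 70.5
pred [5.1134e+02 6.5090e+01 1.2000e-01] seen [512.99  65.73] 253.36372164552097 526.0 z 110.22659227395418
```

```bash
python3 -m pendant '0 0 0.013 0;0 0 0.004 0;0 0 0.003 0;0 0 0.003 0;0 0 0.003 0;0 0 0 0;0 0 0 0'|grep -E 'time|pos|force'
```

```text
time_s: 27.82
eef_pos: [510.6, 72.3, 150.4]
force: [0.9, -0.8, -2.1]
grip_force: 70.5
```

```bash
python3 -m pendant '0 0 0.01 0;0 0 0.01 0;0 0 0.01 0;0 0 0.005 0;0 0 0 0;0 0 0 0'|grep -E 'time|pos|force'
```

```text
time_s: 28.58
eef_pos: [510.7, 72.3, 115.6]
force: [0.4, -0.6, -2.6]
grip_force: 70.6
```

```bash
python3 -m pendant '0 0.002 0 0;0 0.002 0 0;0 0.002 0 0;0 0.001 0 0;0 0.001 0 0;0 0.001 0 0;0 0.001 0 0;0 0 0 0'|grep -E 'time|pos|force'
```

```text
time_s: 29.58
eef_pos: [509.6, 81.5, 115.4]
force: [0.1, -6.2, -1.7]
grip_force: 70.4
```

To about y 125.5: 44 mm.

```bash
python3 -m pendant '0 0.003 0 0;0 0.004 0 0;0 0.004 0 0;0 0.004 0 0;0 0.004 0 0;0 0.004 0 0;0 0.003 0 0;0 0.002 0 0;0 0.001 0 0;0 0 0 0'|grep -E 'time|pos|force'
```

```text
time_s: 30.82
eef_pos: [506.4, 110.4, 115.5]
force: [1.3, -5.1, -3.1]
grip_force: 70.4
```

```bash
python3 -m pendant '0 0.003 0 0;0 0.004 0 0;0 0.004 0 0;0 0.002 0 0;0 0.001 0 0;0 0 0 0'|grep -E 'time|pos|force'
```

```text
time_s: 31.58
eef_pos: [504.9, 124.3, 115.5]
force: [1.5, -4.7, -3.1]
grip_force: 70.4
```

```bash
python3 -m pendant '0 0.001 0 0;0 0.001 0 0;0 0.0006 0 0;0 0 0 0'|grep -E 'time|pos|force'
```

```text
time_s: 32.08
eef_pos: [504.6, 126.8, 115.5]
force: [2.2, -5.5, -3.1]
grip_force: 70.4
```

```bash
python3 -m pendant '0 0.0006 0 0;0 0.0005 0 0;0 0 0 0'|grep -E 'time|pos|force'
```

```text
time_s: 32.45
eef_pos: [504.5, 127.9, 115.5]
force: [3.2, -5.8, -2.7]
grip_force: 70.4
```

```bash
python3 -m pendant '0 0.0005 0 0;0 0.0003 0 0;0 0 0 0'|grep -E 'time|pos|force'
```

```text
time_s: 32.83
eef_pos: [504.4, 128.7, 115.5]
force: [1.6, -5.1, -2.5]
grip_force: 70.4
```

```bash
python3 -m pendant '0 0.0003 0 0;0 0.0002 0 0;0 0 0 0'|grep -E 'time|pos|force'
```

```text
time_s: 33.2
eef_pos: [504.4, 129.1, 115.5]
force: [0.9, -5.9, -3.5]
grip_force: 70.4
```

```bash
python3 -m pendant '0 0.0003 0 0;0 0.0002 0 0;0 0 0 0'|grep -E 'time|pos|force'
```

```text
time_s: 33.58
eef_pos: [504.3, 129.5, 115.5]
force: [1.8, -6.4, -2.7]
grip_force: 70.5
```

```bash
python3 -m pendant '0 0.0002 0 0;0 0.0001 0 0;0 0 0 0'|grep -E 'time|pos|force'
```

```text
time_s: 33.95
eef_pos: [504.3, 129.5, 115.5]
force: [0.8, -7.9, -3.2]
grip_force: 70.4
```

```bash
python3 -m pendant '0 0.0002 0 0;0 0 0 0;0 0 0 0;0 0 0 0'|grep -E 'time|pos|force'
```

```text
time_s: 34.45
eef_pos: [504.3, 129.6, 115.5]
force: [1.1, -8.8, -2.9]
grip_force: 70.4
```

```bash
python3 -m pendant '0 -0.002 0 0;0 -0.002 0 0;0 -0.0017 0 0;0 0 0 0;0 0 -0.003 0;0 0 -0.01 0;0 0 -0.015 0;0 0 -0.02 0;0 0 -0.013 0;0 0 0 0'|grep -E 'time|pos|force'
python3 -m pendant '0 -0.03 0 0;0 -0.04 0 0;0 -0.04 0 0;0 -0.04 0 0;0 -0.03 0 0;0 0 0 0;0 0 0 0;0 0 0 0'|grep -E 'time|pos|force'
python3 - <<'E'
from h import *
cap('side','s5.png')
cv2.imwrite('pics/s5c.png',cv2.resize(cv2.imread('pics/s5.png')[130:390,200:430],None,fx=2.3,fy=2.3,interpolation=cv2.INTER_CUBIC))
E
python3 f2.py
```

```text
time_s: 35.7
eef_pos: [504.9, 125.3, 177.4]
force: [-0.5, 0.4, -3.0]
grip_force: 70.6
time_s: 36.7
eef_pos: [524.8, -52.7, 176.2]
force: [-0.7, 0.1, -2.0]
grip_force: 70.5
divs ['top'] [ 5.04770e+02  1.18654e+02  1.16000e-01  7.24420e+01 -6.60690e+01] 205.4 [np.float64(338.0)]
divs ['side'] [ 5.02144e+02  1.37982e+02  8.00000e-02  5.05350e+01 -1.86120e+01] 132.0 [np.float64(2058.0)]
divs ['top', 'side'] [ 5.04218e+02  1.19069e+02  1.07000e-01  7.03610e+01 -3.00000e-03] 282.2 [np.float64(338.0), np.float64(2058.0)]
```

View pics/s5c.png

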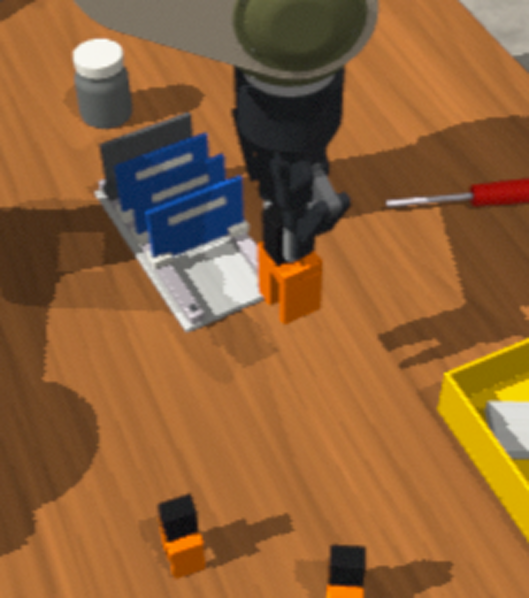

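The dividers now stand close and evenly behind the end plate, around crop (180,190). The spacer hangs clear of the rack at (290,285). I'll lower it and refit the gaps.

```bash
sed 's/\[503,116,.115,56,-50\]/[501.5,152.5,.115,36,-36]/' f2.py > f3.py; python3 f3.py
python3 -m pendant '0 -0.005 0.03 0;0 0 0.03 0;0 0 0.025 0;0 0 0.015 0;0 0 0.005 0;0 0 0.003 0;0 0 0 0;0 0 0 0'
```

```text
divs ['top'] [ 5.00372e+02  1.54139e+02  1.23000e-01  3.66050e+01 -3.57280e+01] 116.6 [np.float64(338.0)]
divs ['side'] [ 5.00667e+02  1.54881e+02  1.18000e-01  3.37650e+01 -3.53490e+01] 79.0 [np.float64(2058.0)]
divs ['top', 'side'] [ 5.00566e+02  1.54241e+02  1.19000e-01  3.57650e+01 -3.55530e+01] 206.1 [np.float64(338.0), np.float64(2058.0)]
time_s: 37.95
eef_pos: [525.8, -58.6, 68.8]
ee_rot: [0.0, -0.057, 0.998, -0.0]
force: [-0.1, 1.1, -2.6]
grip_width: 0.271
grip_force: 70.6
```

```bash
python3 -m pendant '0 0 0.001 0;0 0 0.001 0;0 0 0.0005 0;0 0 0 0;0 0 0 0'|grep -E 'time|pos|force'
```

```text
time_s: 38.58
eef_pos: [525.7, -58.5, 66.2]
force: [-2.4, 0.9, 6.1]
grip_force: 71.5
```

```bash
python3 -m pendant '0 0 0.0005 0;0 0 0 0;0 0 0 0'|grep -E 'time|pos|force'
```

```text
time_s: 38.95
eef_pos: [525.7, -58.6, 66.2]
force: [-3.8, 0.9, 10.4]
grip_force: 72.4
```

It's standing on the bench, so I'll release it and go up.

```bash
python3 -m pendant '0 0 -0.0008 0;0 0 0 0;0 0 0 0;0 0 0 0;0 0 0 0;0 0 0 0;0 0 0 0' 1 | grep -E 'time|pos|width|force'
python3 -m pendant '0 0 -0.02 0;0 0 -0.04 0;0 0 -0.05 0;0 0 -0.05 0;0 0 0 0;0 0 0 0;0 0 0 0' | grep -E 'time|pos|force'
python3 - <<'E'
from h import *
cap('side','s6.png')
cv2.imwrite('pics/s6c.png',cv2.resize(cv2.imread('pics/s6.png')[130:390,200:430],None,fx=2.3,fy=2.3,interpolation=cv2.INTER_CUBIC))
E
```

```text
time_s: 39.83
eef_pos: [525.5, -58.5, 66.1]
force: [0.2, -0.4, 0.4]
grip_width: 0.996
grip_force: 0.0
time_s: 40.7
eef_pos: [525.1, -58.4, 224.8]
force: [-0.5, -0.5, -0.9]
grip_force: 0.0
```

View pics/s6c.png

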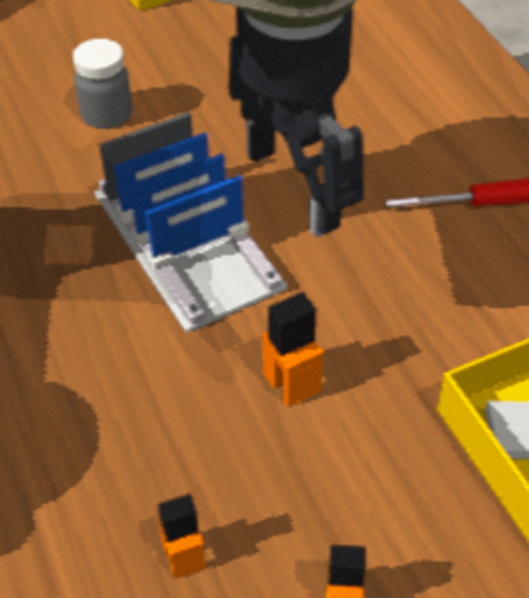

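The spacer stands upright at crop (293,350), clear of the rack, and the gripper is free above it. The dividers stand evenly and the jar and screwdriver haven't moved.

```bash
python3 -c "
from rig import ctrl
print(ctrl.finish_job())"
```

```text
the job is handed in; nothing more can be done
None
```

I drew in all three dividers to about 36 mm centre to centre, going by where the spacer touched each plate, stood the spacer upright beside the rack, and handed the job in at about 41 s; no verdict came back.

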